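# Gauge the drain holes of clay pots and sort out the misfits

### The job

Take the stepped gauge from its wooden block and try it in the drain hole of each upturned clay pot, from the robot's left to its right, letting it down as far as it goes with light pressure and never forcing it, since clay chips. The good pot is the one whose hole takes the thin part up to its shoulder but not the thick part: leave it where it stands, with the gauge standing in its hole, down on the shoulder, to mark it. Set the two misfits, too tight and too wide, gently in the black tray, still upside down, and leave the wire coil, bowl and black nursery pot alone.

Things in the scene. Friction and masses are not known exactly. Their poses are not given: they have to be found in the camera images.
- gauge: Stepped plug gauge, 92 mm, 0.12 kg, standing nose down in the block. From the tip: nose tapering 4 to 12 mm over 6 mm; thin go part 12 mm across to 20 mm; tapered shoulder, 20 to 23 mm; thick no-go part 16 mm to 34 mm (red band); collar 24 mm to 38 mm; hexagonal handle 18 mm across flats to 92 mm. Origin: tip of the nose; z along it, to the handle; flats face x and every 60 degrees from it.
- stand: Wooden gauge block 70 x 70 x 44 mm fixed on the potting board, behind the row of pots. Origin: centre of its underside; z up.
- stand_mouth (a point): Centre of the mouth of the block's hole, on the block's top. The hole is 20 mm across and 40 mm deep; the gauge stands loosely in it with its collar on the block, its nose 34 mm below the mouth.
- board: Potting board, pale wooden slab 280 (x) by 400 (y) by 24 mm thick, fixed on the bench. Origin: centre of its underside. The pots stand on it in a row along its y axis (y points to the robot's left), near y = +130 mm (left), 0 (middle) and -130 mm (right).
- pot_1: Terracotta pot upside down, rim on the board; three look alike (80 to 150 g, loose). 58 mm high; rim band 64 mm across over the lowest 14 mm, above it 53 tapering to 42 mm at the base on top. Base 8 mm thick, drain hole right through, hollow below. The hole's centre is up to 1.5 mm off the pot's axis, any direction. Origin: on the axis, at the level it stands on; z up.
- pot_2: Same kind of pot, sizes and origin as pot_1. Of the three pots one has a tight hole (about 9.5 mm across), one a good hole (about 13.5 mm) and one a wide hole (about 18 mm); neither the pot's number nor its place in the row tells which.
- pot_3: Same kind of pot, sizes and origin as pot_1. In a tight hole the gauge's nose stops about 4 mm in (0 to 4 mm if off-centre), in a good hole the shoulder stops it 21 mm in (an off-centre nose catches on the edge at 3 to 6 mm first and must be eased sideways), in a wide hole it goes in 34 mm, to the collar (an off-centre shoulder catches at 20 to 23 mm first).
- tray: Shallow black plastic tray for the misfits, 170 mm (x) by 250 mm (y), 32 mm high, walls and floor 4 mm thick, fixed on the bench to the robot's right; two pots fit side by side along y. Origin: centre of its underside; z up.
- wire_coil: Brown coil of training wire, 84 mm across and 16 mm high, lying loose on the board. Origin: centre of its underside. Leave it alone.
- bowl: Stainless steel bowl, 150 mm across and 60 mm high, loose on the bench left of the board. Origin: centre of its underside. Leave it alone.
- nursery_pot: Empty black plastic nursery pot, 72 mm across and 62 mm high, loose on the bench beyond the tray. Origin: centre of its underside. Leave it alone.
Things that resemble listed ones, but are neither listed nor needed, are in the scene too. Leave any purple or turquoise look-alike of the pot_2 alone.

How it is judged:
By the outcome, as a careful person would: the job done as asked, in the order asked, and still so for the second after the job is handed in, with the robot touching nothing.
It also fails if it takes over 72 s, if anything falls off the work surface, if the arm or the gripper's body presses on something with over 40 N, if the wrist force passes 120 N, or if a joint passes its speed limit or range.

### The arm

A 6-joint arm with a two-finger parallel gripper is mounted at the origin on the work surface. World frame = base frame: x ahead of the robot, y to its left, z up, the work surface at z = 0. Lengths are in mm, angles in rad, forces in N, time in s.
With the tool pointing down it reaches from about 350 to 875 mm from the base axis. Payload 15.5 kg.
Tool frame: the origin (TCP) lies between the finger pads; the fingertips stand arm.tip_extent ahead of it and the grasp point (between the pads) lies 2 mm behind it (arm.tip_extent is the distance from the TCP to the fingertips, in mm); z points along the fingers, y is the line along which they close (so a half turn about z gives the same grasp; the last joint's range is limited). The gripper opens to 85 mm and grips with 20 to 120 N. Pads are 22 mm wide; open, the fingers measure 114 mm over their backs; the gripper's body (76 mm by 85 mm) begins 54 mm behind the grasp point. The pads swing forward as they close: fully open they stand 13 mm farther back than shut.
Start: joints at [1.016, 0.494, 1.345, -0, 1.302, -0.096], TCP at [276.791, 560.369, 248.277] pointing down, gripper open.
Joint ranges: [-2.91, 2.91], [-0.82, 2.16], [0.22, 2.67], [-1.22, 4.37], [0.12, 2.79], [-3.08, 3.08]. Speed limits (rad/s): [1.89, 1.89, 2.57, 3.01, 3.01, 3.01].

### API

Orientations are given as a unit quaternion [x, y, z, w].
In Python, from station import arm gives the robot as it stands.
- The arm moves only by the tool carry_out, never from a script. Its argument "rows" is a list of rows, each a list of 2 entries, a list of its own where there are three numbers: the shift along the tool's x, y, z in mm, then the turn about the tool's z in rad. A call has 1 to 12 rows; each row is the pose to reach, as a shift and turn from the pose commanded when the call began, along the tool's axes at that moment; what a row does not reach only later rows make up. A row lasts 1/12 s, in which the tool goes at most 41.7 mm and 7.16 degrees, less where a joint would pass 70% of its speed; a pose out of reach is approached as far as the arm can. A call with a gripper value outside its range is refused whole. "jaw" is the opening, from 0 (shut) to 1 (fully open), set as the call begins (left out, the last holds). The fingers move at their own pace and stop on an object; "squeeze" is the grip in N (left out, the last holds). Time passes only in rows, so rows that repeat a pose let the fingers close. It gives the time, the measured TCP pose, the force, the opening and the grip force at its end, in the units of the state.
- arm.get_obs(): the state, without advancing time (a new reading comes with each control period).
- arm.grab_frame(name): name is "scene" or "top" or "wrist"; returns a dict with "color" (400x640x3 uint8, red, green, blue), "intrinsics" (3x3 intrinsics, pixels), "R" (3x3) and "t" (3): a world point X has camera coordinates R X + t. Camera axes: x right, y down, z forward; pixel columns grow to the right and rows downward; lengths in mm; the calibration is good to about 2 mm. A picture is of the moment at which its call begins. There is no depth.
- arm.close_job(): hands the job in; it is judged then, once.
The state is a dict: "clock": time; "joint_positions": joint angles; "joint_vel": joint speeds; "joint_efforts": joint torques, N m; "position": TCP position; "tcp_rot": TCP orientation; "wrist_force": force on the tool from outside, world axes, zero at the start; "moment": the same for the moment, N m; "width": opening from 0.0 (shut) to 1.0 (fully open); "grip_force": force on a finger pad.
Only numpy, scipy, OpenCV 4.12 (cv2) and the standard library are available. Lean on these libraries where they do the work, as an engineer would, in place of code of your own. Each camera call takes 0.05 s, during which the arm holds its last target. There are 200 camera calls.

## Working session

There is one attempt and no reset: what is moved stays moved. The work goes in short steps, Python scripts to look and compute and a tool call to move; the robot and the scene stay as the last step left them, time stands still between calls to the robot, and variables do not carry over. Pictures are saved under pics/ and viewed, at most 10 in all, crops included, and the job is handed in when it is done.

Besides the shell and the picture viewer there is one more tool, called after "Request:" as a command line: name --argument value ..., lists and objects as JSON in quotes. carry_out: Moves the arm, as the interface text tells. Its arguments: {"type":"object","properties":{"rows":{"type":"array"},"jaw":{"type":"number"},"squeeze":{"type":"number"}},"required":["rows"]}

```bash
ls; mkdir -p pics; cat > h.py <<'E'
import numpy as np, cv2
from station import arm
def grab(n,f,crop=None,s=1):
    d=arm.grab_frame(n); im=d["color"][:,:,::-1]
    np.savez("pics/"+f+".npz",K=d["intrinsics"],R=d["R"],t=d["t"],im=im)
    if crop: im=im[crop[1]:crop[3],crop[0]:crop[2]]
    if s!=1: im=cv2.resize(im,None,fx=s,fy=s,interpolation=cv2.INTER_CUBIC)
    cv2.imwrite("pics/"+f+".png",im)
def px2w(f,u,v,z):
    d=np.load("pics/"+f+".npz"); R,t=d["R"],np.ravel(d["t"])
    r=R.T@np.linalg.inv(d["K"])@np.array([u,v,1.]); c=-R.T@t
    return (c+r*(z-c[2])/r[2]).round(1)
def w2px(f,X):
    d=np.load("pics/"+f+".npz"); p=d["K"]@(d["R"]@np.array(X,float)+np.ravel(d["t"])); return (p[:2]/p[2]).round(1)
E
python3 - <<'E'
from h import *
o=arm.get_obs(); print(o, arm.tip_extent)
grab("top","top0"); grab("scene","scene0")
for f in("top0","scene0"):
    d=np.load("pics/"+f+".npz"); print((-d["R"].T@np.ravel(d["t"])).round(), d["R"].round(2).tolist(), d["K"][0,0])
E
```

```text
pics
{'clock': 0.0, 'joint_positions': array([ 1.01652669e+00,  4.94165419e-01,  1.34612831e+00,  4.05741229e-05,
        1.30250428e+00, -9.55153902e-02]), 'joint_vel': array([ 0.0006314 ,  0.00047865,  0.00043592,  0.00035467,  0.00061519,
       -0.00078758]), 'joint_efforts': array([ 8.24482031e-04, -8.82195783e+01, -3.83861482e+01, -5.17324611e-05,
        1.02429092e-02, -1.79649614e-04]), 'position': array([276.58566635, 560.09226333, 247.71224685]), 'tcp_rot': array([ 2.27376211e-01,  9.73806806e-01, -5.64904356e-04, -2.10913353e-04]), 'wrist_force': array([0.1358066 , 0.16973953, 0.19704881]), 'moment': array([ 0.02543298, -0.00208985, -0.01218985]), 'grip_force': 0.0, 'width': 1.0006167330089695} 17.0
[ 399.   46. 1140.] [[0.03, -1.0, -0.02], [-0.99, -0.03, -0.11], [0.11, 0.03, -0.99]] 462.40010763777303
[1146.  410.  570.] [[-0.46, 0.89, -0.02], [0.5, 0.25, -0.83], [-0.73, -0.39, -0.56]] 374.7509743476827
```

View pics/top0.png

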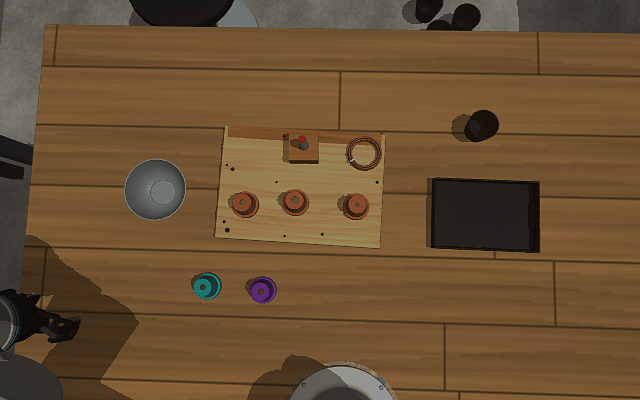

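View pics/scene0.png

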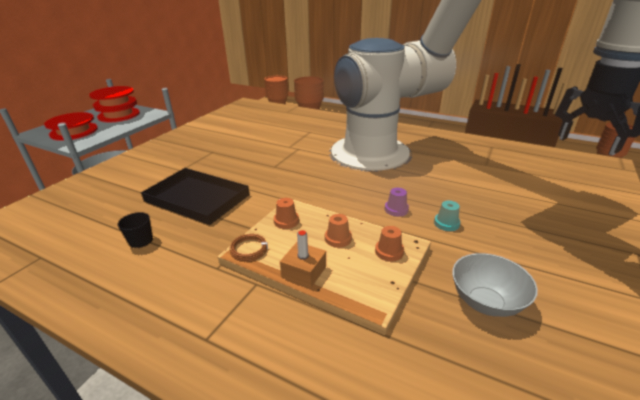

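The top view shows the pots near (244,203), (294,201) and (356,205), the block at (303,148), the tray at (485,215), and purple and turquoise decoys nearer the base. I'll enlarge the board area next.

```bash
python3 - <<'E'
from h import *
im=np.load("pics/top0.npz")["im"][120:250,210:390]
cv2.imwrite("pics/crop0.png",cv2.resize(im,None,fx=4.4,fy=4.4,interpolation=cv2.INTER_CUBIC))
for n,u,v,z in [("L",243,202,82),("M",294,200,82),("R",356,205,82),("boardTL",226,127,24),("boardTR",385,134,24),("boardBL",215,236,24),("boardBR",380,247,24),("trayTL",431,178,32),("trayTR",539,181,32),("trayBL",428,248,32),("trayBR",539,252,32),("coil",364,153,40),("gaugetop",302,140,126)]:
    print(n,px2w("top0",u,v,z))
E
```

```text
L [511.2 240.8  82. ]
M [518.9 123.   82. ]
R [511.  -19.9  82. ]
boardTL [703.5 302.4  24. ]
boardTR [694.6 -91.5  24. ]
boardBL [432.8 315.7  24. ]
boardBR [417.5 -82.8  24. ]
trayTL [ 586.4 -202.3   32. ]
trayTR [ 585.5 -459.7   32. ]
trayBL [ 418.1 -195.4   32. ]
trayBR [ 416.1 -455.7   32. ]
coil [642.2 -39.5  40. ]
gaugetop [649.6 106.4 126. ]
```

View pics/crop0.png

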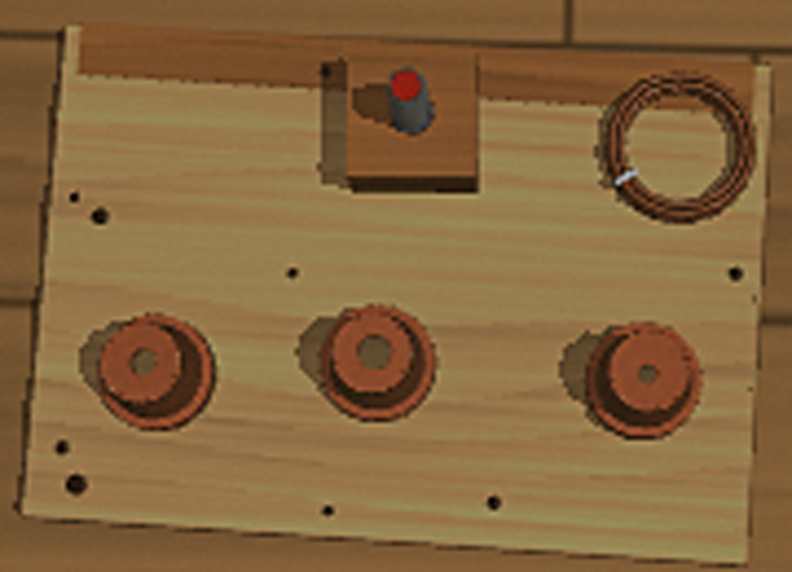

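Hole diameters in the crop suggest left medium, middle wide and right tight, but I'll gauge each one anyway. Next I need the wrist camera's geometry and the move numbers.

```bash
cat >> h.py <<'E'
from scipy.spatial.transform import Rotation as Ro
def go(x,y,z,yaw=None):
    "shift/turn to target TCP; yaw = world angle (deg) of tool y (mod 180)"
    o=arm.get_obs(); R=Ro.from_quat(o["tcp_rot"]).as_matrix(); p=o["position"]
    s=R.T@(np.array([x,y,z])-p); cur=np.degrees(np.arctan2(R[1,1],R[0,1]))
    t=0 if yaw is None else -((yaw-cur+90)%180-90)   # tool z down: turn sign flips
    return "shift",s.round(1).tolist(),"turn",round(np.radians(t),3),"yaw",cur.round(1)
def st():
    o=arm.get_obs(); R=Ro.from_quat(o["tcp_rot"]).as_matrix()
    print("t",round(o["clock"],2),"p",o["position"].round(1),"yaw",np.degrees(np.arctan2(R[1,1],R[0,1])).round(1),"F",o["wrist_force"].round(1),"w",round(o["width"],3),"g",round(o["grip_force"],1),"j",o["joint_positions"].round(2), "tilt",R[:,2].round(4))
E
python3 - <<'E'
from h import *
grab("wrist","w0"); d=np.load("pics/w0.npz"); o=arm.get_obs()
R=Ro.from_quat(o["tcp_rot"]).as_matrix(); c=-d["R"].T@np.ravel(d["t"])
print("cam in tool",(R.T@(c-o["position"])).round(1),(d["R"]@R).round(3).tolist(),d["K"].round(1).tolist())
for n,u,v,z in [("L",243,202,82),("M",295,199.8,82),("R",357.3,204.8,82),("g",302.3,139.3,126)]: print(n,px2w("top0",u,v,z))
print(go(620,106,260,63.7))
E
```

```text
cam in tool [ 7.810e+01 -1.000e-01 -1.256e+02] [[-0.001, 1.0, -0.001], [-0.952, -0.001, -0.307], [-0.307, 0.0, 0.952]] [[299.0, 0.0, 316.7], [0.0, 299.0, 202.3], [0.0, 0.0, 1.0]]
L [511.2 240.8  82. ]
M [519.4 120.7  82. ]
R [511.5 -22.9  82. ]
g [651.2 105.7 126. ]
('shift', [-509.0, -255.2, -12.0], 'turn', np.float64(0.0), 'yaw', np.float64(63.7))
```

Request:
carry_out --rows '[[[-30,-15,0],0],[[-65,-33,0],0],[[-102,-51,0],0],[[-139,-70,0],0],[[-176,-88,0],0],[[-213,-107,0],0],[[-250,-125,0],0],[[-287,-144,5],0],[[-324,-162,10],0],[[-361,-181,15],0],[[-398,-199,20],0],[[-430,-215,25],0]]'

```text
clock: 1.15
position: [568.4, 174.8, 223.0]
tcp_rot: [0.228, 0.974, -0.0, 0.0]
wrist_force: [0.8, 0.3, 0.6]
width: 1.0
grip_force: 0.0
```

Request:
carry_out --rows '[[[-32,-16,5],0],[[-60,-30,10],0],[[-82,-41,15],0],[[-98,-49,20],0],[[-107,-54,22],0],[[-107,-54,22],0]]'

```text
clock: 1.65
position: [639.6, 80.1, 200.5]
tcp_rot: [0.228, 0.974, -0.0, -0.0]
wrist_force: [-1.1, 1.0, -0.1]
width: 0.999
grip_force: 0.0
```

```bash
python3 - <<'E'
from h import *
st(); grab("wrist","w1"); print(w2px("w1",[651,106,126]))
E
```

```text
t 1.65 p [639.6  80.1 200.5] yaw 63.6 F [-1.1  1.  -0.1] w 0.999 g 0.0 j [ 0.03  0.57  1.35 -0.    1.23 -1.08] tilt [-9.e-04 -2.e-04 -1.e+00]
[356.2 218.5]
```

View pics/w1.png

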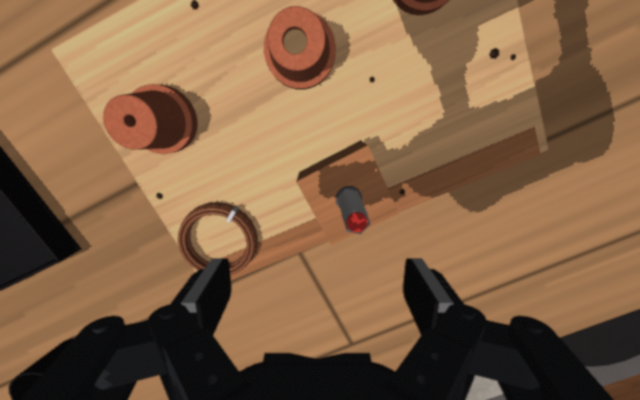

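The red gauge top is at (357,222), the middle pot's hole at (295,40) and the right pot's hole at (130,121). I'll enlarge the gauge to read its hexagon.

```bash
python3 - <<'E'
from h import *
im=np.load("pics/w1.npz")["im"]
a=cv2.resize(im[175:245,320:390],None,fx=8,fy=8,interpolation=cv2.INTER_CUBIC)
cv2.imwrite("pics/c1.png",a)
for n,u,v,z in [("g",357,222,126),("M",295,40,82),("R",130,121,82)]: print(n,px2w("w1",u,v,z))
X=np.array([651,106,126.])
for yaw in (0,30): print(yaw,[w2px("w1",[651+10.4*np.cos(np.radians(a)),106+10.4*np.sin(np.radians(a)),126]).tolist() for a in range(30+yaw,390+yaw,60)])
E
```

```text
g [653.7 105.4 126. ]
M [521.6 121.   82. ]
R [514.3 -22.1  82. ]
0 [[367.9, 226.0], [369.5, 212.4], [357.7, 204.7], [344.3, 210.9], [343.0, 224.5], [354.7, 231.9]]
30 [[370.6, 219.4], [364.8, 207.0], [350.2, 206.2], [341.7, 217.7], [347.8, 229.7], [362.0, 230.5]]
```

View pics/c1.png

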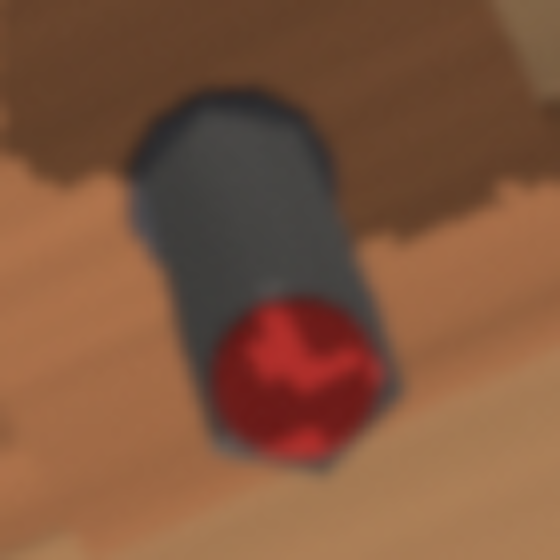

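```bash
python3 - <<'E'
from h import *
c=px2w("w1",357.3,222.5,126); print(c)
for u,v in [(400,393),(325,470),(218,440),(195,340)]:
    d=px2w("w1",320+u/8,175+v/8,126)-c; print(np.hypot(*d[:2]).round(1),np.degrees(np.arctan2(d[1],d[0])).round(1))
print(go(*c[:2],170))
E
```

```text
[654.2 105.5 126. ]
9.2 55.6
9.2 -9.4
9.1 -76.7
10.2 -139.0
('shift', [-3.0, 28.4, 30.9], 'turn', np.float64(0.0), 'yaw', np.float64(63.7))
```

Request:
carry_out --rows '[[[-1,14,0],-0.12],[[-2,28,10],-0.243],[[-2,28,35],-0.243],[[-2,28,62],-0.243],[[-2,28,85],-0.243],[[-2,28,98],-0.243],[[-2,28,103.5],-0.243],[[-2,28,103.5],-0.243]]' --jaw 1

```text
clock: 2.37
position: [652.2, 106.8, 97.1]
tcp_rot: [0.107, 0.994, -0.0, -0.001]
wrist_force: [0.3, -0.5, -0.5]
width: 1.002
grip_force: 0.0
```

Request:
carry_out --rows '[[[0,0,0],0],[[0,0,0],0],[[0,0,0],0],[[0,0,0],0],[[0,0,0],0],[[0,0,0],0],[[0,0,0],0],[[0,0,0],0]]' --jaw 0 --squeeze 40

```text
clock: 3.03
position: [653.6, 105.6, 98.3]
tcp_rot: [0.108, 0.994, 0.0, 0.0]
wrist_force: [-0.3, 0.5, 5.6]
width: 0.205
grip_force: 38.9
```

```bash
python3 - <<'E'
from h import *
st(); grab("wrist","w2",(200,120,440,280),3.3)
E
```

```text
t 3.03 p [653.6 105.6  98.3] yaw 77.6 F [-0.3  0.5  5.6] w 0.205 g 38.9 j [ 0.07  0.7   1.39  0.    1.04 -1.28] tilt [ 7.e-04  2.e-04 -1.e+00]
```

View pics/w2.png

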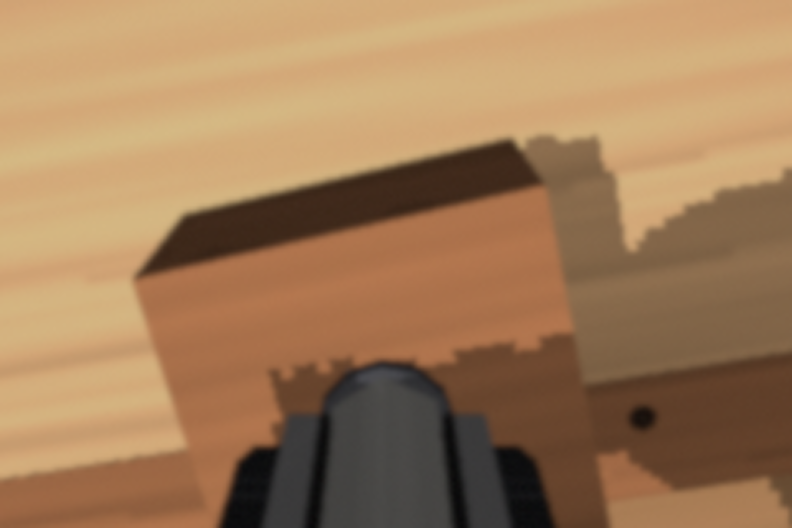

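Request:
carry_out --rows '[[[0,0,-12],0],[[0,0,-35],0],[[0,0,-60],0],[[0,0,-70],0],[[0,0,-70],0]]'

```text
clock: 3.5
position: [654.7, 105.7, 170.9]
tcp_rot: [0.108, 0.994, 0.0, 0.002]
wrist_force: [0.8, 0.6, -0.5]
width: 0.205
grip_force: 39.3
```

```bash
python3 - <<'E'
from h import *
st(); print(go(513.6,240.7,158))
E
```

```text
t 3.5 p [654.7 105.7 170.9] yaw 77.6 F [ 0.8  0.6 -0.5] w 0.205 g 39.3 j [ 0.07  0.62  1.33 -0.    1.18 -1.28] tilt [ 4.8e-03  3.0e-04 -1.0e+00]
('shift', [166.8, 101.7, 12.3], 'turn', np.float64(0.0), 'yaw', np.float64(77.6))
```

Request:
carry_out --rows '[[[15,9,0],0],[[45,27,0],0],[[80,49,0],0],[[112,68,2],0],[[140,86,5],0],[[158,97,8],0],[[165.5,101.5,9],0],[[165.5,101.5,9],0],[[165.5,101.5,9],0],[[165.5,101.5,9],0]]'

```text
clock: 4.33
position: [514.4, 239.4, 158.6]
tcp_rot: [0.108, 0.994, -0.0, 0.0]
wrist_force: [0.0, 0.2, -1.7]
width: 0.206
grip_force: 39.2
```

```bash
python3 - <<'E'
from h import *
st(); grab("wrist","w3",(220,120,420,270),4)
print(w2px("w3",[513.6,240.7,82]))
E
```

```text
t 4.33 p [514.4 239.4 158.6] yaw 77.6 F [ 0.   0.2 -1.7] w 0.206 g 39.2 j [ 0.33  0.52  1.59 -0.    1.03 -1.02] tilt [ 4.e-04 -2.e-04 -1.e+00]
[318.4 217.7]
```

View pics/w3.png

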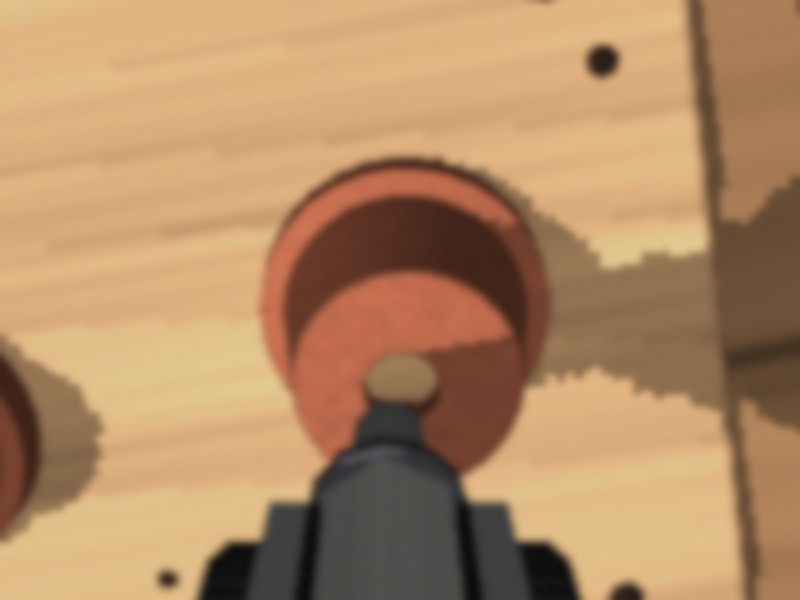

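The hole's centre is at (320.5,215.3), about 3 px right of the gauge axis.

```bash
python3 - <<'E'
from h import *
h=px2w("w3",320.5,215.2,82);print(h)
d=np.load("pics/w3.npz")
p=arm.get_obs()["position"]
# gauge axis pixel: collar center (z tip+36), go part
for dz in(20,34): print(dz,w2px("w3",[p[0],p[1],p[2]-64.3+dz]))
print(go(h[0]-.6,h[1],150))
E
```

```text
[512.1 242.6  82. ]
20 [316.9 238. ]
34 [316.9 248.2]
('shift', [3.6, 2.5, 8.7], 'turn', np.float64(0.0), 'yaw', np.float64(77.6))
```

Request:
carry_out --rows '[[[1.5,1.2,0],0],[[3.2,2.5,4],0],[[3.2,2.5,8],0],[[3.2,2.5,11],0],[[3.2,2.5,13],0],[[3.2,2.5,14],0],[[3.2,2.5,14],0]]'

```text
clock: 4.97
position: [510.7, 243.2, 144.4]
tcp_rot: [0.108, 0.994, -0.0, -0.0]
wrist_force: [-1.1, 0.3, -1.9]
width: 0.207
grip_force: 39.2
```

Request:
carry_out --rows '[[[0,0,1],0],[[0,0,2],0],[[0,0,3],0],[[0,0,3],0]]'

```text
clock: 5.3
position: [511.2, 243.3, 141.9]
tcp_rot: [0.108, 0.994, 0.0, 0.0]
wrist_force: [2.0, -1.2, 1.4]
width: 0.203
grip_force: 39.7
```

Request:
carry_out --rows '[[[-0.6,-0.3,0],0],[[-1,-0.6,1],0],[[-1,-0.6,2.5],0],[[-1,-0.6,2.5],0]]'

```text
clock: 5.63
position: [511.4, 242.4, 138.9]
tcp_rot: [0.108, 0.994, -0.0, -0.0]
wrist_force: [-0.6, -0.8, -1.3]
width: 0.207
grip_force: 39.3
```

Request:
carry_out --rows '[[[0,0,2],0],[[0,0,4.5],0],[[0,0,7],0],[[0,0,9],0],[[0,0,10],0],[[0,0,10],0]]'

```text
clock: 6.13
position: [511.5, 242.4, 128.9]
tcp_rot: [0.108, 0.994, -0.0, -0.0]
wrist_force: [0.8, 0.2, -2.1]
width: 0.205
grip_force: 39.3
```

Request:
carry_out --rows '[[[0,0,1],0],[[0,0,2],0],[[0,0,3],0],[[0,0,3],0]]'

```text
clock: 6.47
position: [511.7, 242.5, 126.2]
tcp_rot: [0.108, 0.994, 0.0, 0.0]
wrist_force: [1.5, -0.5, -0.2]
width: 0.206
grip_force: 39.3
```

Request:
carry_out --rows '[[[0,0,0.5],0],[[0,0,1],0],[[0,0,1.5],0],[[0,0,1.5],0]]'

```text
clock: 6.8
position: [512.5, 242.6, 125.3]
tcp_rot: [0.108, 0.994, 0.0, 0.001]
wrist_force: [3.9, -1.6, 5.8]
width: 0.206
grip_force: 40.1
```

Request:
carry_out --rows '[[[-0.5,-0.2,0],0],[[-1,-0.4,0],0],[[-1,-0.4,0.5],0],[[-1,-0.4,0.5],0]]'

```text
clock: 7.13
position: [513.2, 242.1, 124.7]
tcp_rot: [0.108, 0.994, 0.0, 0.001]
wrist_force: [3.5, -1.1, 7.0]
width: 0.205
grip_force: 40.2
```

Request:
carry_out --rows '[[[0.3,0.2,-6],0],[[0.5,0.3,-16],0],[[0.5,0.3,-29],0],[[0.5,0.3,-38],0],[[0.5,0.3,-40],0]]'

```text
clock: 7.55
position: [512.5, 242.6, 166.1]
tcp_rot: [0.108, 0.994, 0.0, 0.001]
wrist_force: [0.1, -0.1, -1.8]
width: 0.204
grip_force: 39.2
```

```bash
python3 - <<'E'
from h import *
st(); print(go(520.5,121.9,158))
E
```

```text
t 7.55 p [512.5 242.6 166.1] yaw 77.6 F [ 0.1 -0.1 -1.8] w 0.204 g 39.2 j [ 0.34  0.51  1.59  0.    1.05 -1.02] tilt [ 1.8e-03  7.0e-04 -1.0e+00]
('shift', [-33.6, -116.2, 8.1], 'turn', np.float64(0.0), 'yaw', np.float64(77.6))
```

Request:
carry_out --rows '[[[-4,-13,0],0],[[-11,-38,0],0],[[-20,-68,1],0],[[-27,-93,3],0],[[-32,-110,5],0],[[-33.6,-116.2,6],0],[[-33.6,-116.2,7],0],[[-33.6,-116.2,7],0]]'

```text
clock: 8.22
position: [519.8, 121.6, 157.0]
tcp_rot: [0.108, 0.994, 0.0, -0.0]
wrist_force: [-0.2, -0.6, -2.4]
width: 0.208
grip_force: 39.3
```

```bash
python3 - <<'E'
from h import *
st(); grab("wrist","w4",(220,120,420,270),4)
E
```

```text
t 8.22 p [519.8 121.6 157. ] yaw 77.6 F [-0.2 -0.6 -2.4] w 0.208 g 39.3 j [ 0.12  0.48  1.68  0.    0.99 -1.24] tilt [-7.e-04  1.e-04 -1.e+00]
```

View pics/w4.png

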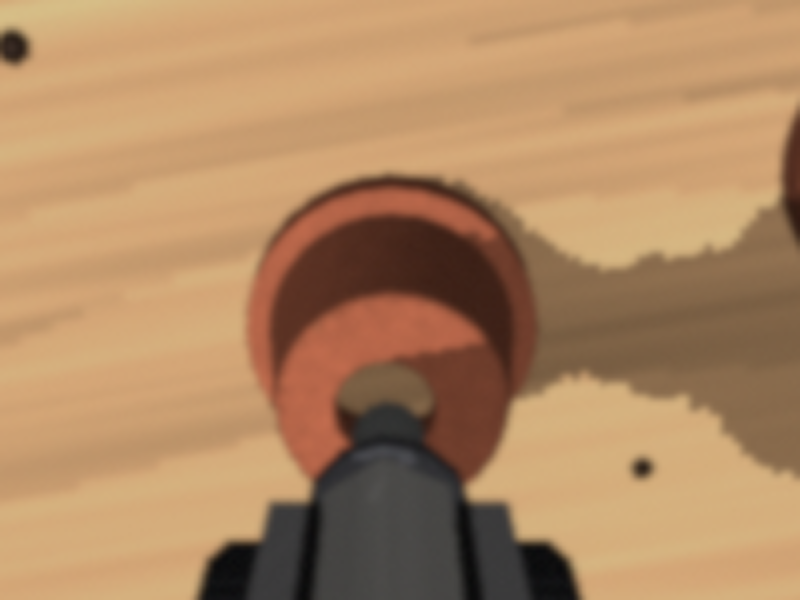

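The hole spans crop x 335–436 with its top edge at y 360, so its centre is at about (385.5,401), or pixel (316.4,220.3). It is 1.35 times as wide as the left hole.

```bash
python3 - <<'E'
from h import *
h=px2w("w4",316.4,220.3,82);print(h, go(h[0]+.3,h[1]-.2,150))
E
```

```text
[520.  121.1  82. ] ('shift', [-0.7, -1.1, 7.1], 'turn', np.float64(0.0), 'yaw', np.float64(77.6))
```

Request:
carry_out --rows '[[[-0.4,-0.8,3],0],[[-0.4,-0.8,7],0],[[-0.4,-0.8,11],0],[[-0.4,-0.8,14],0],[[-0.4,-0.8,16],0],[[-0.4,-0.8,18],0],[[-0.4,-0.8,18],0]]'

```text
clock: 8.85
position: [520.1, 120.8, 138.8]
tcp_rot: [0.108, 0.994, -0.0, -0.0]
wrist_force: [-0.4, 0.3, -2.0]
width: 0.207
grip_force: 39.3
```

Request:
carry_out --rows '[[[0,0,2],0],[[0,0,4.5],0],[[0,0,7],0],[[0,0,9],0],[[0,0,10],0],[[0,0,10],0]]'

```text
clock: 9.35
position: [520.2, 120.7, 129.0]
tcp_rot: [0.108, 0.994, -0.0, -0.0]
wrist_force: [-0.2, 0.3, -1.3]
width: 0.204
grip_force: 39.3
```

Request:
carry_out --rows '[[[0,0,1],0],[[0,0,2],0],[[0,0,3],0],[[0,0,4],0],[[0,0,4],0]]'

```text
clock: 9.77
position: [520.2, 120.7, 125.1]
tcp_rot: [0.108, 0.994, -0.0, -0.0]
wrist_force: [1.0, -0.3, -1.0]
width: 0.205
grip_force: 39.3
```

Depth 21.2 mm with no pressure; continuing down.

Request:
carry_out --rows '[[[0,0,1],0],[[0,0,2],0],[[0,0,2.5],0],[[0,0,2.5],0]]'

```text
clock: 10.1
position: [520.4, 120.7, 122.7]
tcp_rot: [0.108, 0.994, 0.0, 0.0]
wrist_force: [1.2, -0.2, -2.3]
width: 0.208
grip_force: 39.4
```

Request:
carry_out --rows '[[[0,0,1.5],0],[[0,0,3.5],0],[[0,0,5.5],0],[[0,0,7.5],0],[[0,0,9],0],[[0,0,9],0]]'

```text
clock: 10.6
position: [520.1, 120.7, 113.4]
tcp_rot: [0.108, 0.994, -0.0, -0.0]
wrist_force: [1.2, -0.0, -1.0]
width: 0.206
grip_force: 39.4
```

Request:
carry_out --rows '[[[0,0,0.5],0],[[0,0,1],0],[[0,0,1.6],0],[[0,0,1.6],0]]'

```text
clock: 10.93
position: [520.7, 120.7, 112.4]
tcp_rot: [0.108, 0.994, 0.0, 0.0]
wrist_force: [1.4, -1.0, 2.9]
width: 0.207
grip_force: 39.6
```

Request:
carry_out --rows '[[[0,0,-6],0],[[0,0,-18],0],[[0,0,-34],0],[[0,0,-48],0],[[0,0,-54],0],[[0,0,-54],0]]'

```text
clock: 11.43
position: [520.7, 120.8, 167.5]
tcp_rot: [0.108, 0.994, 0.0, 0.001]
wrist_force: [-0.6, -0.1, -1.6]
width: 0.202
grip_force: 39.3
```

```bash
python3 - <<'E'
from h import *
st(); print(go(513,-22.5,158))
E
```

```text
t 11.43 p [520.7 120.8 167.5] yaw 77.6 F [-0.6 -0.1 -1.6] w 0.202 g 39.3 j [ 0.12  0.47  1.67  0.    1.01 -1.24] tilt [ 2.e-03  3.e-04 -1.e+00]
('shift', [-23.1, -141.7, 9.5], 'turn', np.float64(0.0), 'yaw', np.float64(77.6))
```

Request:
carry_out --rows '[[[-2,-14,0],0],[[-7,-42,0],0],[[-13,-76,1],0],[[-18,-108,3],0],[[-21,-130,5],0],[[-23.1,-141,7],0],[[-23.1,-141.7,8],0],[[-23.1,-141.7,8],0]]'

```text
clock: 12.1
position: [512.2, -22.6, 157.5]
tcp_rot: [0.108, 0.994, 0.0, -0.001]
wrist_force: [-0.1, 1.5, -1.9]
width: 0.203
grip_force: 39.4
```

```bash
python3 - <<'E'
from h import *
st(); grab("wrist","w5",(220,120,420,270),4)
E
```

```text
t 12.1 p [512.2 -22.6 157.5] yaw 77.6 F [-0.1  1.5 -1.9] w 0.203 g 39.4 j [-0.16  0.45  1.73  0.    0.96 -1.51] tilt [-1.1e-03  4.0e-04 -1.0e+00]
```

View pics/w5.png

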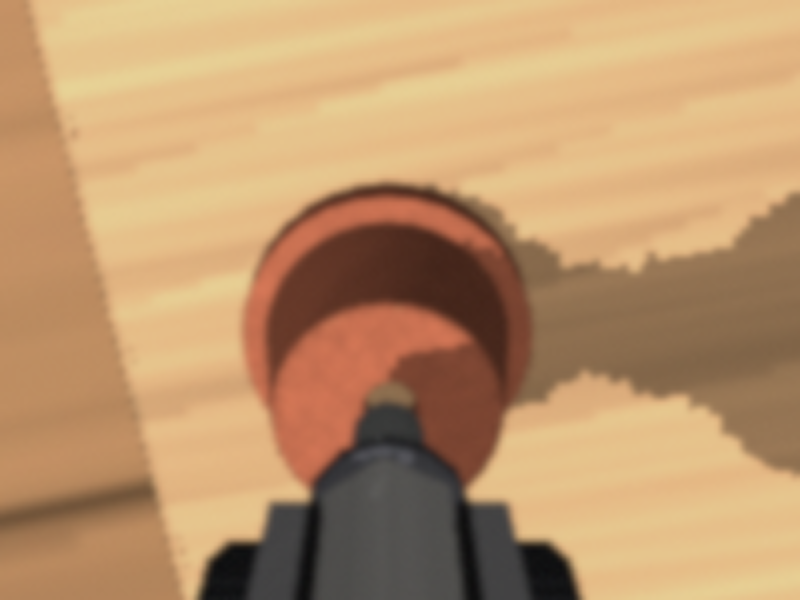

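The small hole's centre is at about crop (389,402), or pixel (317.3,220.6).

```bash
python3 - <<'E'
from h import *
h=px2w("w5",317.3,220.6,82);print(h, go(h[0]+.3,h[1]-.2,146.3))
E
```

```text
[512.8 -22.5  82. ] ('shift', [-1.0, -0.5, 11.4], 'turn', np.float64(0.0), 'yaw', np.float64(77.6))
```

Request:
carry_out --rows '[[[-0.4,-0.3,3],0],[[-0.4,-0.3,7],0],[[-0.4,-0.3,10],0],[[-0.4,-0.3,12],0],[[-0.4,-0.3,13],0],[[-0.4,-0.3,13],0]]'

```text
clock: 12.65
position: [512.7, -22.8, 144.9]
tcp_rot: [0.108, 0.994, 0.0, -0.0]
wrist_force: [-0.4, -0.5, -1.9]
width: 0.205
grip_force: 39.4
```

Request:
carry_out --rows '[[[0,0,0.7],0],[[0,0,1.4],0],[[0,0,2],0],[[0,0,2],0]]'

```text
clock: 12.98
position: [513.0, -23.0, 143.2]
tcp_rot: [0.108, 0.994, 0.0, 0.0]
wrist_force: [1.0, 0.0, -0.5]
width: 0.204
grip_force: 39.5
```

Request:
carry_out --rows '[[[-0.2,0,0.5],0],[[-0.3,0,1],0],[[-0.3,0,1.5],0],[[-0.3,0,1.5],0]]'

```text
clock: 13.32
position: [513.5, -23.1, 141.9]
tcp_rot: [0.108, 0.994, 0.0, 0.0]
wrist_force: [2.0, 1.1, 4.2]
width: 0.204
grip_force: 39.9
```

Request:
carry_out --rows '[[[-0.4,0.4,0],0],[[-0.6,0.6,0.3],0],[[-0.6,0.6,0.6],0],[[-0.6,0.6,0.6],0]]'

```text
clock: 13.65
position: [514.0, -22.7, 141.3]
tcp_rot: [0.108, 0.994, -0.0, 0.0]
wrist_force: [0.0, -0.5, 8.6]
width: 0.202
grip_force: 40.5
```

Request:
carry_out --rows '[[[0,0,-5],0],[[0,0,-14],0],[[0,0,-23],0],[[0,0,-27],0],[[0,0,-27],0]]'

```text
clock: 14.07
position: [514.3, -22.7, 169.4]
tcp_rot: [0.108, 0.994, -0.0, 0.001]
wrist_force: [0.6, -0.3, -2.6]
width: 0.209
grip_force: 39.4
```

```bash
python3 - <<'E'
from h import *
st(); print(go(512.2,242.4,160))
E
```

```text
t 14.07 p [514.3 -22.7 169.4] yaw 77.6 F [ 0.6 -0.3 -2.6] w 0.209 g 39.4 j [-0.16  0.44  1.71 -0.    0.99 -1.52] tilt [ 1.9e-03 -3.0e-04 -1.0e+00]
('shift', [58.9, 258.5, 9.3], 'turn', np.float64(0.0), 'yaw', np.float64(77.6))
```

Request:
carry_out --rows '[[[4,16,0],0],[[11,48,0],0],[[19,84,0],0],[[28,122,0],0],[[36,160,0],0],[[45,197,0],0],[[52,228,2],0],[[57,249,4],0],[[58.7,257.5,6],0],[[58.9,258.3,8],0],[[58.9,258.3,8],0],[[58.9,258.3,8],0]]'

```text
clock: 15.07
position: [511.5, 241.2, 159.9]
tcp_rot: [0.108, 0.994, -0.0, -0.0]
wrist_force: [0.6, -1.9, -1.4]
width: 0.208
grip_force: 39.4
```

```bash
python3 - <<'E'
from h import *
st(); print(go(512.3,242.4,140))
E
```

```text
t 15.07 p [511.5 241.2 159.9] yaw 77.6 F [ 0.6 -1.9 -1.4] w 0.208 g 39.4 j [ 0.34  0.51  1.6  -0.    1.03 -1.02] tilt [-6.e-04 -5.e-04 -1.e+00]
('shift', [-0.5, 1.3, 19.9], 'turn', np.float64(0.0), 'yaw', np.float64(77.6))
```

Request:
carry_out --rows '[[[-0.4,1,4],0],[[-0.4,1,9],0],[[-0.4,1,13],0],[[-0.4,1,16],0],[[-0.4,1,18],0],[[-0.4,1,18],0]]'

```text
clock: 15.57
position: [512.2, 243.0, 141.6]
tcp_rot: [0.108, 0.994, -0.0, -0.0]
wrist_force: [0.5, -0.4, -1.4]
width: 0.204
grip_force: 39.6
```

Request:
carry_out --rows '[[[0,0,1],0],[[0,0,2],0],[[0,0,3],0],[[0,0,3],0]]'

```text
clock: 15.9
position: [512.2, 243.2, 139.0]
tcp_rot: [0.108, 0.994, 0.0, 0.0]
wrist_force: [0.2, 0.1, -0.4]
width: 0.207
grip_force: 39.5
```

Request:
carry_out --rows '[[[0,-0.4,2],0],[[0,-0.4,4.5],0],[[0,-0.4,7],0],[[0,-0.4,9.5],0],[[0,-0.4,11.5],0],[[0,-0.4,12],0],[[0,-0.4,12],0]]'

```text
clock: 16.48
position: [512.0, 242.8, 126.8]
tcp_rot: [0.108, 0.994, -0.0, -0.0]
wrist_force: [0.7, -0.4, -1.5]
width: 0.207
grip_force: 39.4
```

Request:
carry_out --rows '[[[0,0,0.7],0],[[0,0,1.4],0],[[0,0,2],0],[[0,0,2],0]]'

```text
clock: 16.82
position: [512.7, 242.8, 125.4]
tcp_rot: [0.108, 0.994, 0.0, 0.001]
wrist_force: [2.6, -4.0, 5.7]
width: 0.208
grip_force: 40.2
```

Request:
carry_out --rows '[[[-0.3,-0.4,0],0],[[-0.6,-0.7,0],0],[[-0.6,-0.7,-0.5],0],[[-0.6,-0.7,-0.6],0],[[-0.6,-0.7,-0.6],0]]' --squeeze 20

```text
clock: 17.23
position: [512.5, 242.0, 125.6]
tcp_rot: [0.108, 0.994, 0.0, -0.0]
wrist_force: [1.6, -0.3, 1.3]
width: 0.203
grip_force: 39.6
```

Request:
carry_out --rows '[[[0,0,0],0],[[0,0,0],0],[[0,0,0],0],[[0,0,0],0],[[0,0,0],0],[[0,0,0],0]]' --jaw 0.8

```text
clock: 17.73
position: [512.5, 242.0, 125.7]
tcp_rot: [0.108, 0.994, -0.0, -0.0]
wrist_force: [-0.0, 0.4, 0.5]
width: 0.799
grip_force: 0.0
```

Request:
carry_out --rows '[[[0,0,-8],0],[[0,0,-25],0],[[0,0,-50],0],[[0,0,-70],0],[[0,0,-80],0],[[0,0,-80],0]]'

```text
clock: 18.23
position: [513.6, 242.4, 208.2]
tcp_rot: [0.108, 0.994, 0.001, 0.002]
wrist_force: [-0.2, 0.2, 0.1]
width: 0.799
grip_force: 0.0
```

```bash
python3 - <<'E'
from h import *
st(); grab("wrist","w6",(200,120,440,280),3.3)
E
```

```text
t 18.23 p [513.6 242.4 208.2] yaw 77.6 F [-0.2  0.2  0.1] w 0.799 g 0.0 j [ 0.34  0.45  1.54 -0.    1.14 -1.02] tilt [ 0.0039  0.0013 -1.    ]
```

View pics/w6.png

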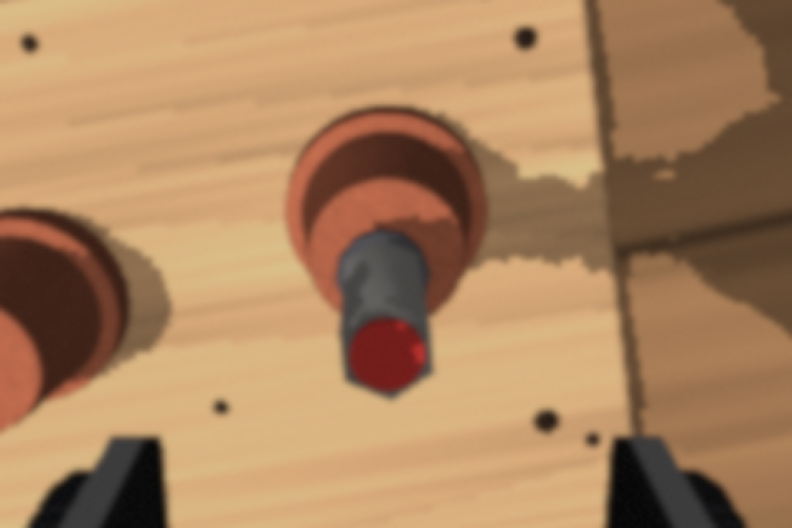

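```bash
python3 - <<'E'
from h import *
print("gauge top est",px2w("w6",317.3,227.3,153)); print(go(519.8,122.1,175,0))
E
```

```text
gauge top est [511.4 243.2 153. ]
('shift', [-32.3, -115.8, 31.5], 'turn', np.float64(1.355), 'yaw', np.float64(77.6))
```

Gauge top is directly above the hole (upright). Now to the middle pot, finger line along x.

Request:
carry_out --rows '[[[-3,-12,0],0.12],[[-10,-36,0],0.24],[[-19,-68,0],0.36],[[-27,-96,0],0.48],[[-31,-112,5],0.6],[[-32.3,-115.8,10],0.72],[[-32.3,-115.8,16],0.84],[[-32.3,-115.8,22],0.96],[[-32.3,-115.8,28],1.08],[[-32.3,-115.8,31],1.2],[[-32.3,-115.8,31],1.3],[[-32.3,-115.8,31],1.355]]' --jaw 1

```text
clock: 19.28
position: [518.4, 121.8, 173.1]
tcp_rot: [0.709, 0.705, -0.001, -0.001]
wrist_force: [0.6, -0.0, 0.3]
width: 0.999
grip_force: 0.0
```

```bash
python3 - <<'E'
from h import *
st(); print(go(519.8,122.1,38.5,0)); print(go(519.8,122.1,38.5))
grab("wrist","w7"); im=np.load("pics/w7.npz")["im"]
hsv=cv2.cvtColor(im,cv2.COLOR_BGR2HSV)
m=((hsv[...,0]<10)&(hsv[...,1]>130)).astype(np.uint8)
n,l,s,c=cv2.connectedComponentsWithStats(m)
print([(s[i].tolist(),c[i].round(1).tolist()) for i in range(1,n) if s[i][4]>300])
for e in ([32,0],[-32,0],[0,32],[0,-32]): print(w2px("w7",[519.8+e[0],122.1+e[1],38]))
E
```

```text
t 19.28 p [518.4 121.8 173.1] yaw -0.4 F [ 0.6 -0.   0.3] w 0.999 g 0.0 j [0.12 0.46 1.66 0.   1.03 0.12] tilt [-2.7e-03 -3.0e-04 -1.0e+00]
('shift', [0.3, 1.8, 134.6], 'turn', np.float64(-0.006), 'yaw', np.float64(-0.4))
('shift', [0.3, 1.8, 134.6], 'turn', np.float64(0.0), 'yaw', np.float64(-0.4))
[([278, 0, 36, 20, 546], [295.5, 7.9]), ([270, 6, 78, 86, 3588], [310.2, 57.1]), ([284, 161, 67, 76, 3654], [317.5, 196.7]), ([286, 296, 57, 63, 2910], [314.1, 327.1])]
[353.1 195.9]
[282.8 196.3]
[317.7 161.2]
[318.1 228.6]
```

Request:
carry_out --rows '[[[0.3,0.5,12],0],[[0.3,0.8,40],0],[[0.3,0.8,70],0],[[0.3,0.8,95],0],[[0.3,0.8,113],0],[[0.3,0.8,125],0],[[0.3,0.8,131],0],[[0.3,0.8,134],0],[[0.3,0.8,134],0]]'

```text
clock: 20.08
position: [519.7, 122.2, 40.1]
tcp_rot: [0.707, 0.707, -0.0, -0.0]
wrist_force: [0.7, -0.3, 0.1]
width: 1.001
grip_force: 0.0
```

Request:
carry_out --rows '[[[0,0,0],0],[[0,0,0],0],[[0,0,0],0],[[0,0,0],0],[[0,0,0],0],[[0,0,0],0]]' --jaw 0.6 --squeeze 35

```text
clock: 20.58
position: [520.5, 122.3, 41.9]
tcp_rot: [0.707, 0.707, 0.001, 0.0]
wrist_force: [-1.9, 0.3, 12.0]
width: 0.697
grip_force: 35.2
```

Request:
carry_out --rows '[[[0,0,-2],0],[[0,0,-5],0],[[0,0,-10],0],[[0,0,-15],0],[[0,0,-15],0],[[0,0,-15],0]]'

```text
clock: 21.08
position: [520.4, 122.3, 56.1]
tcp_rot: [0.707, 0.707, 0.0, 0.0]
wrist_force: [0.8, -0.1, -1.4]
width: 0.696
grip_force: 37.9
```

```bash
python3 - <<'E'
from h import *
st(); grab("scene","s1")
im=np.load("pics/s1.npz")["im"]; hsv=cv2.cvtColor(im,cv2.COLOR_BGR2HSV)
m=((hsv[...,0]<12)&(hsv[...,1]>130)).astype(np.uint8); m[:180]=0
n,l,s,c=cv2.connectedComponentsWithStats(m)
print([(s[i].tolist(),c[i].round(1).tolist()) for i in range(1,n) if s[i][4]>60])
for z in (24,39,82): print(z,w2px("s1",[519.8,122.1,z]))
E
```

```text
t 21.08 p [520.4 122.3  56.1] yaw 0.0 F [ 0.8 -0.1 -1.4] w 0.696 g 37.9 j [ 0.12  0.64  1.75 -0.    0.75  0.12] tilt [ 9.e-04  1.e-04 -1.e+00]
[([0, 180, 39, 28, 731], [15.4, 190.1]), ([42, 180, 19, 7, 77], [49.2, 182.0]), ([274, 198, 24, 30, 531], [285.2, 213.5]), ([336, 210, 15, 32, 292], [342.8, 228.2]), ([376, 227, 27, 34, 654], [389.8, 245.5])]
24 [338.2 238.7]
39 [338.3 233.6]
82 [338.5 218.5]
```

Request:
carry_out --rows '[[[0,0,-10],0],[[0,0,-30],0],[[0,0,-52],0],[[-8,0,-68],0],[[-24,-1,-76],0],[[-48,-2,-78],0],[[-78,-3,-78],0],[[-110,-4,-78],0],[[-142,-5,-78],0],[[-174,-6,-78],0],[[-206,-7,-78],0],[[-238,-8,-78],0]]'

```text
clock: 22.13
position: [511.8, -117.3, 134.2]
tcp_rot: [0.707, 0.707, 0.0, 0.0]
wrist_force: [0.5, 0.4, -1.6]
width: 0.697
grip_force: 38.3
```

Request:
carry_out --rows '[[[-32,-1,0],0],[[-64,-2,0],0],[[-96,-3,0],0],[[-128,-4,0],0],[[-160,-5,0],0],[[-192,-6,0],0],[[-220,-7,0],0],[[-243,-8,0],0],[[-258,-9,0],0],[[-266,-9.5,0],0],[[-267,-9.5,0],0],[[-267,-9.5,0],0]]'

```text
clock: 23.13
position: [502.5, -382.0, 133.6]
tcp_rot: [0.707, 0.707, 0.0, -0.0]
wrist_force: [0.1, 0.1, -0.7]
width: 0.699
grip_force: 38.3
```

```bash
python3 - <<'E'
from h import *
st(); print(go(502.5,-383,24,0))
E
```

```text
t 23.13 p [ 502.5 -382.   133.6] yaw -0.0 F [ 0.1  0.1 -0.7] w 0.699 g 38.3 j [-0.74  0.62  1.45  0.    1.07 -0.74] tilt [-4.e-04  7.e-04 -1.e+00]
('shift', [-1.1, 0.0, 109.6], 'turn', np.float64(-0.0), 'yaw', np.float64(-0.0))
```

Request:
carry_out --rows '[[[0,0,10],0],[[0,0,30],0],[[0,0,52],0],[[0,0,72],0],[[0,0,88],0],[[0,0,99],0],[[0,0,105],0],[[0,0,107],0],[[0,0,107],0]]'

```text
clock: 23.88
position: [502.8, -382.4, 26.7]
tcp_rot: [0.707, 0.707, 0.0, -0.0]
wrist_force: [-0.1, -0.4, -0.7]
width: 0.699
grip_force: 38.2
```

Request:
carry_out --rows '[[[0,0,1],0],[[0,0,2],0],[[0,0,3],0],[[0,0,3],0]]'

```text
clock: 24.22
position: [502.7, -382.9, 24.0]
tcp_rot: [0.707, 0.707, 0.0, 0.0]
wrist_force: [-0.4, -0.3, -1.8]
width: 0.702
grip_force: 38.3
```

Request:
carry_out --rows '[[[0,0,0.6],0],[[0,0,1.2],0],[[0,0,1.8],0],[[0,0,1.8],0]]'

```text
clock: 24.55
position: [502.6, -382.8, 22.0]
tcp_rot: [0.707, 0.707, 0.0, 0.0]
wrist_force: [-0.8, 1.1, 0.3]
width: 0.692
grip_force: 38.5
```

Request:
carry_out --rows '[[[0,0,0.3],0],[[0,0,0.5],0],[[0,0,0.5],0]]'

```text
clock: 24.8
position: [502.7, -382.8, 22.0]
tcp_rot: [0.707, 0.707, 0.0, 0.0]
wrist_force: [-2.5, 1.4, 10.3]
width: 0.699
grip_force: 39.4
```

Request:
carry_out --rows '[[[0,0,0],0],[[0,0,0],0],[[0,0,0],0],[[0,0,0],0],[[0,0,0],0]]' --jaw 1

```text
clock: 25.22
position: [502.6, -382.7, 21.3]
tcp_rot: [0.707, 0.707, 0.0, -0.0]
wrist_force: [-0.8, 0.1, -0.2]
width: 0.998
grip_force: 0.0
```

Request:
carry_out --rows '[[[0,0,-8],0],[[0,0,-25],0],[[0,0,-50],0],[[0,0,-80],0],[[0,0,-110],0],[[0,0,-130],0],[[10,0,-140],0],[[30,1,-140],0],[[60,2,-140],0],[[92,3,-140],0],[[124,4,-140],0],[[156,5,-140],0]]'

```text
clock: 26.22
position: [506.8, -224.5, 161.0]
tcp_rot: [0.707, 0.707, -0.0, -0.001]
wrist_force: [0.9, -0.5, 0.6]
width: 1.0
grip_force: 0.0
```

```bash
python3 - <<'E'
from h import *
st(); print(go(513.2,-23,165,0))
E
```

```text
t 26.22 p [ 506.8 -224.5  161. ] yaw -0.0 F [ 0.9 -0.5  0.6] w 1.0 g 0.0 j [-0.52  0.5   1.62  0.    1.02 -0.52] tilt [-9.e-04  6.e-04 -1.e+00]
('shift', [201.5, 6.3, -3.9], 'turn', np.float64(-0.0), 'yaw', np.float64(-0.0))
```

Request:
carry_out --rows '[[[32,1,0],0],[[64,2,0],0],[[96,3,0],0],[[128,4,0],0],[[158,5,0],0],[[181,6,0],0],[[195,6.3,0],0],[[200,6.3,0],0],[[200,6.3,0],0],[[200,6.3,0],0]]'

```text
clock: 27.05
position: [513.6, -26.9, 161.2]
tcp_rot: [0.707, 0.707, -0.0, -0.0]
wrist_force: [0.7, -0.1, -0.1]
width: 1.001
grip_force: 0.0
```

```bash
python3 - <<'E'
from h import *
st(); print(go(513.2,-23,39,0))
grab("wrist","w8"); im=np.load("pics/w8.npz")["im"]
hsv=cv2.cvtColor(im,cv2.COLOR_BGR2HSV)
m=((hsv[...,0]<10)&(hsv[...,1]>130)).astype(np.uint8)
n,l,s,c=cv2.connectedComponentsWithStats(m)
print([(s[i].tolist(),c[i].round(1).tolist()) for i in range(1,n) if s[i][4]>300])
for e in ([32,0],[-32,0],[0,32],[0,-32]): print(w2px("w8",[513.2+e[0],-23+e[1],38]))
E
```

```text
t 27.05 p [513.6 -26.9 161.2] yaw 0.0 F [ 0.7 -0.1 -0.1] w 1.001 g 0.0 j [-0.17  0.45  1.72 -0.    0.97 -0.17] tilt [-4.e-04 -1.e-04 -1.e+00]
('shift', [3.9, -0.4, 122.2], 'turn', np.float64(0.0), 'yaw', np.float64(0.0))
[([283, 159, 70, 81, 4257], [317.6, 197.7])]
[352.4 196.1]
[278.7 196.2]
[315.5 159.5]
[315.6 230.1]
```

Request:
carry_out --rows '[[[2,0.8,12],0],[[3.6,0.8,36],0],[[3.6,0.8,64],0],[[3.6,0.8,88],0],[[3.6,0.8,105],0],[[3.6,0.8,116],0],[[3.6,0.8,120.5],0],[[3.6,0.8,121.5],0],[[3.6,0.8,121.5],0]]'

```text
clock: 27.85
position: [514.8, -23.7, 40.1]
tcp_rot: [0.707, 0.707, 0.0, 0.0]
wrist_force: [-0.0, 0.0, 0.5]
width: 0.996
grip_force: 0.0
```

Request:
carry_out --rows '[[[0,0,0],0],[[0,0,0],0],[[0,0,0],0],[[0,0,0],0],[[0,0,0],0],[[0,0,0],0]]' --jaw 0.6 --squeeze 35

```text
clock: 28.35
position: [515.2, -23.3, 41.1]
tcp_rot: [0.707, 0.707, 0.0, 0.001]
wrist_force: [-3.6, -1.3, 15.9]
width: 0.716
grip_force: 34.4
```

Request:
carry_out --rows '[[[0,0,-2],0],[[0,0,-5],0],[[0,0,-10],0],[[0,0,-15],0],[[0,0,-15],0]]'

```text
clock: 28.77
position: [515.2, -23.2, 56.0]
tcp_rot: [0.707, 0.707, 0.0, 0.001]
wrist_force: [-0.4, 0.2, -1.8]
width: 0.708
grip_force: 38.1
```

Request:
carry_out --rows '[[[0,0,-10],0],[[-4,0,-28],0],[[-16,-1,-46],0],[[-38,-2,-55],0],[[-68,-4,-56],0],[[-100,-5,-56],0],[[-132,-7,-56],0],[[-164,-9,-56],0],[[-196,-10,-56],0],[[-222,-11.5,-56],0],[[-240,-12.5,-56],0],[[-249,-12.7,-56],0]]'

```text
clock: 29.77
position: [501.8, -274.5, 111.4]
tcp_rot: [0.708, 0.706, -0.0, 0.0]
wrist_force: [-0.9, 0.3, -1.0]
width: 0.708
grip_force: 38.4
```

Request:
carry_out --rows '[[[-0.8,0,6],0],[[-0.8,0,22],0],[[-0.8,0,42],0],[[-0.8,0,60],0],[[-0.8,0,73],0],[[-0.8,0,81],0],[[-0.8,0,84],0],[[-0.8,0,84],0]]'

```text
clock: 30.43
position: [501.9, -272.1, 26.5]
tcp_rot: [0.707, 0.707, -0.0, -0.001]
wrist_force: [-0.7, 0.3, -1.7]
width: 0.703
grip_force: 38.4
```

Request:
carry_out --rows '[[[0,0,1],0],[[0,0,2],0],[[0,0,3],0],[[0,0,3.5],0],[[0,0,3.5],0]]'

```text
clock: 30.85
position: [502.1, -273.0, 23.6]
tcp_rot: [0.707, 0.707, 0.0, 0.0]
wrist_force: [0.1, -0.2, -0.4]
width: 0.707
grip_force: 38.4
```

Request:
carry_out --rows '[[[0,0,0.4],0],[[0,0,0.8],0],[[0,0,0.8],0]]'

```text
clock: 31.1
position: [502.0, -273.0, 22.6]
tcp_rot: [0.707, 0.707, -0.0, 0.0]
wrist_force: [0.1, -0.0, -1.1]
width: 0.707
grip_force: 38.4
```

Request:
carry_out --rows '[[[0,0,0.4],0],[[0,0,0.8],0],[[0,0,1.2],0],[[0,0,1.2],0]]'

```text
clock: 31.43
position: [502.0, -273.0, 21.4]
tcp_rot: [0.707, 0.707, 0.0, 0.0]
wrist_force: [-0.3, -0.1, 0.5]
width: 0.704
grip_force: 38.6
```

Request:
carry_out --rows '[[[0,0,0.3],0],[[0,0,0.3],0]]'

```text
clock: 31.6
position: [502.0, -272.9, 21.3]
tcp_rot: [0.707, 0.707, 0.0, 0.0]
wrist_force: [-1.3, 2.0, 5.8]
width: 0.708
grip_force: 39.1
```

Request:
carry_out --rows '[[[0,0,0],0],[[0,0,0],0],[[0,0,0],0],[[0,0,0],0],[[0,0,0],0]]' --jaw 1

```text
clock: 32.02
position: [502.0, -273.0, 21.1]
tcp_rot: [0.707, 0.707, -0.0, 0.0]
wrist_force: [-0.6, -0.8, -0.2]
width: 1.002
grip_force: 0.0
```

Request:
carry_out --rows '[[[0,0,-8],0],[[0,0,-25],0],[[0,0,-50],0],[[0,0,-80],0],[[0,0,-110],0],[[0,0,-140],0],[[0,0,-165],0],[[0,0,-175],0],[[0,0,-175],0]]'

```text
clock: 32.77
position: [503.0, -273.5, 199.0]
tcp_rot: [0.707, 0.707, 0.0, 0.002]
wrist_force: [0.2, 0.3, -0.3]
width: 1.002
grip_force: 0.0
```

```bash
python3 - <<'E'
from h import *
st()
for cam,f,L in (("top","t2",[("pot",[512.4,242.4,82]),("A",[502.5,-383,62]),("B",[502,-273,62]),("gtop",[512.4,242.4,153])]),("scene","s2",[("pot",[512.4,242.4,53]),("A",[502.5,-383,33]),("B",[502,-273,33]),("gtop",[512.4,242.4,153])]),("wrist","w9",[("A",[502.5,-383,62]),("B",[502,-273,62])])):
    grab(cam,f); im=np.load(f"pics/{f}.npz")["im"]
    hsv=cv2.cvtColor(im,cv2.COLOR_BGR2HSV)
    m=((hsv[...,0]<11)&(hsv[...,1]>140)).astype(np.uint8)
    n,l,s,c=cv2.connectedComponentsWithStats(m)
    print(cam,[(s[i].tolist(),c[i].round(1).tolist()) for i in range(1,n) if s[i][4]>20 and s[i][0]>150 and s[i][1]>110][:14])
    for k,X in L: print(k,w2px(f,X))
E
```

```text
t 32.77 p [ 503.  -273.5  199. ] yaw 0.0 F [ 0.2  0.3 -0.3] w 1.002 g 0.0 j [-0.6   0.47  1.54  0.    1.12 -0.6 ] tilt [ 0.0038 -0.0026 -1.    ]
top [([232, 192, 27, 26, 336], [244.9, 204.4]), ([444, 202, 29, 26, 496], [458.8, 214.1])]
pot [242.3 201.5]
A [512.3 213.6]
B [464.5 212.5]
gtop [236.4 197.8]
scene [([601, 122, 37, 34, 864], [618.0, 138.0]), ([171, 171, 25, 29, 525], [182.1, 185.8]), ([201, 179, 24, 30, 552], [211.7, 194.2]), ([376, 227, 27, 33, 374], [389.5, 246.1])]
pot [389.8 241.7]
A [182.3 184.4]
B [211.9 193. ]
gtop [394.1 203.2]
wrist [([288, 154, 59, 65, 1639], [316.3, 175.5]), ([305, 186, 18, 18, 123], [314.7, 195.8]), ([291, 248, 54, 71, 1979], [317.5, 272.8]), ([308, 292, 21, 19, 310], [317.9, 301.2])]
A [316.9 300.4]
B [316.3 197.1]
```

```bash
python3 - <<'E'
from h import *
im=np.load("pics/s2.npz")["im"].astype(int)[185:225,375:415]
m=(im[...,2]>120)&(im[...,1]<60); ys,xs=np.nonzero(m); ok=len(xs)>3 and abs(xs.mean()+375-394.1)<3
print(len(xs), xs.mean()+375 if len(xs) else 0, ys.mean()+185 if len(ys) else 0)
if ok: print(arm.close_job())
E
```

```text
0 0 0
```

```bash
python3 - <<'E'
from h import *
im=np.load("pics/s2.npz")["im"].astype(int)
for y in range(196,226,3): print(y,[tuple(im[y,x].tolist()) for x in range(384,404,3)])
E
```

```text
196 [(84, 136, 187), (84, 135, 185), (83, 85, 119), (96, 84, 119), (102, 83, 121), (105, 83, 122), (103, 81, 120)]
199 [(79, 127, 174), (74, 111, 151), (85, 82, 116), (94, 83, 129), (100, 83, 129), (105, 82, 122), (102, 81, 119)]
202 [(70, 104, 141), (83, 86, 121), (94, 100, 139), (57, 82, 207), (57, 81, 208), (94, 84, 135), (102, 81, 120)]
205 [(74, 96, 133), (90, 82, 118), (108, 121, 140), (115, 130, 154), (106, 122, 156), (102, 102, 130), (102, 81, 121)]
208 [(69, 90, 124), (97, 83, 121), (120, 133, 150), (125, 139, 154), (126, 140, 154), (103, 95, 126), (102, 79, 120)]
211 [(66, 99, 136), (89, 88, 121), (122, 137, 152), (126, 141, 155), (127, 141, 155), (103, 87, 123), (105, 79, 121)]
214 [(64, 103, 140), (80, 108, 140), (125, 139, 154), (127, 141, 155), (124, 137, 151), (101, 82, 121), (99, 78, 118)]
217 [(63, 101, 140), (91, 115, 142), (126, 141, 154), (128, 141, 155), (116, 130, 145), (67, 97, 134), (62, 97, 134)]
220 [(64, 104, 144), (107, 127, 149), (129, 142, 156), (128, 142, 155), (108, 123, 140), (59, 95, 132), (60, 96, 132)]
223 [(63, 103, 141), (115, 131, 147), (130, 143, 156), (131, 144, 155), (94, 114, 135), (62, 101, 140), (61, 100, 138)]
```

The red top is at about (394,202), matching the predicted (394.1,203.2), so the gauge stands upright in the good pot.

```bash
python3 -c "
from station import arm; print(arm.close_job())"
```

```text
the job is handed in; nothing more can be done
None
```

I handed the job in at about 33 s: the left pot is the good one and stays in place with the gauge upright on its shoulder, and the middle (too wide) and right (too tight) pots are upside down in the black tray.

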